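Unlock the retaining bar and take out the film tube

TASK

Turn the red lock head until it lines up with the slot in the retaining bar, then lift the bar straight up over it, out of its two open brackets, and lay it flat on the red mat. Then take the teal film tube out of the holder and set it down lying flat on the floor of the white tray, without disturbing the phone, the yellow can or the screwdriver.

Things in the scene. Friction and masses are not known exactly. Their poses are not given: they have to be found in the camera images.
- holder: Fixed holder on the bench: blue base plate 180 x 230 x 12 mm, origin at the centre of its underside, z up, turned up to 0.45 rad. Two grey saddles at x = -68 and +68 mm (cheeks up to 36 mm above the bench) carry the tube's end caps; the tube lies along x at y = -25 mm, its middle free on both sides and down to the base plate. The bar lies over it along y at x = 0.
- bracket_a (a point): Floor centre of the open-topped dark steel bracket under the bar's plain end: holder x = 0, y = -95 mm, 62 mm above the bench. Walls 74 mm above the bench, 30 mm wide (x). The bar has 2 mm play sideways and 3 mm lengthways in the brackets. Axes as the holder's.
- bracket_b (a point): The same point of the second bracket, at holder y = +95 mm, under the bar's tail beyond the lock. Axes as the holder's.
- lock (a joint): Angle (rad) of the twist lock about its upright shaft, growing counter-clockwise seen from above; range -0.4 to 3.54, starts at 0.55 to 2.6, stays where it is left, light friction (0.06 N m), no stop or detent where it lines up. At 0 and equally at 3.14 the head lines up with the bar's slot (along the holder's y); within 0.15 rad of these the bar lifts off freely, farther off the head blocks it.
- lock_head (a point): Centre of the top of the red lock head, on its upright turning axis (holder x = 0, y = +47 mm), 97 mm above the bench. The head is a block 44 mm long (this frame's y), 14 mm wide (x) and 24 mm high with a white line along its top; its underside is 3 mm above the bar, on a 12 mm round shaft. The frame turns with the head.
- bar: Loose aluminium retaining bar, 200 mm long (its y), 8 mm thick, about 0.22 kg; origin at the middle of its flat underside, z up, 62 mm above the bench in the brackets. A beam 14 mm wide with a black grip fin on it, an eye 42 mm wide with a slot (y = +8 to +86 mm), and a 14 mm wide tail. It must rise at least 40 mm to clear the lock head.
- bar_slot (a point): Centre of the slot through the bar's eye, at the bar's y = +47 mm, on its top face (8 mm above its underside). The slot is 54 mm long (along the bar's y) and 22 mm wide; the lock's shaft passes through it. Axes as the bar's.
- bar_grip (a point): Middle of the bar's black upright grip fin, at the bar's y = -45 mm and 26 mm above its underside, 10 mm below the fin's top. The fin is 34 mm long (along the bar's y), 14 mm wide (x) and spans 8 to 36 mm above the underside. Axes as the bar's. The centre of mass lies about 20 mm from it, towards the eye.
- tube: Closed rigid tube for screen film: teal, round, 34 mm diameter, with a black square cap 36 x 36 x 14 mm on each end, 150 mm long over all, about 0.15 kg, lying along its own x; origin at its centre, 42 mm above the bench in the holder, 18 mm above a surface it lies on.
- mat: Flat red work mat, fixed, 240 x 180 x 3 mm, long way along its x; origin at the centre of its underside. It lies on one side of the holder, left or right, the tray on the other.
- tray: White open tray, fixed, 210 mm (its x) x 140 mm (its y) outside, walls 4 mm thick and 28 mm high, floor 4 mm thick; origin at the centre of its underside.
- phone: Dark phone lying flat beyond the holder, 150 x 72 x 9 mm; origin at the centre of its underside. Leave alone.
- can: Upright yellow can, 56 mm diameter, 120 mm tall; origin at the centre of its underside. Leave alone.
- driver: Screwdriver with a red handle lying beyond the holder; leave alone.
Not all that is in view belongs to the job. Leave any blue or purple look-alike of the bar alone.

How it is judged (in metres and radians):
On the way, in this order (a step that is already met when the one before it is completed fails the run):
1. the lock head lines up with the slot (within 0.15 rad) while the bar still lies in its brackets ((value of joint lock between -0.15 and 0.15 rad or value of joint lock between 2.99 and 3.29 rad) and z of bar in the frame of holder below 0.068 m and horizontal distance between bar and holder below 0.012 m), for 0.2 s.
2. the bar lies flat on the mat, let go of (x of bar in the frame of mat between -0.12 and 0.12 m and y of bar in the frame of mat between -0.09 and 0.09 m and z of bar in the frame of mat below 0.012 m and angle between bar's own z axis and vertical below 0.1 rad and linear speed of bar below 0.02 m/s and contact force between bar and the fingers below 0.2 N), for 0.2 s.
At the end, for the whole second after the job is handed in: The bar lies flat (within 0.1 rad) on the red mat with its middle over the mat, and the tube lies flat (within 0.12 rad) on the floor of the white tray, its centre within 70 mm (lengthways) and 60 mm (across) of the tray's centre; both are released and at rest (all of step 2 and x of tube in the frame of tray between -0.07 and 0.07 m and y of tube in the frame of tray between -0.06 and 0.06 m and z of tube in the frame of tray between 0.012 and 0.03 m and angle between tube's own x axis and vertical between 1.45 and 1.69 rad and linear speed of tube below 0.02 m/s and contact force between tube and the fingers below 0.2 N); the robot touches nothing.
It fails at once if the phone is moved by more than 30 mm (distance of phone from where it was at the start of the episode above 0.03 m).
It fails at once if the yellow can is moved by more than 30 mm (distance of can from where it was at the start of the episode above 0.03 m).
It fails at once if the screwdriver is moved by more than 30 mm (distance of driver from where it was at the start of the episode above 0.03 m).
It also fails if it takes over 67 s, if anything falls off the work surface, if the arm or the gripper's body presses on something with over 40 N, if the wrist force passes 120 N, or if a joint passes its speed limit or range.

ROBOT

A 7-joint arm with a two-finger parallel gripper is mounted at the origin on the work surface. World frame = base frame: x ahead of the robot, y to its left, z up, the work surface at z = 0. Lengths are in m, angles in degrees, forces in N, time in s.
With the tool pointing down it reaches from about 0.425 to 0.875 m from the base axis. Payload 4.7 kg.
Tool frame: the origin (TCP) lies on the mounting face of the last link; the fingertips stand 182 mm ahead of it and the grasp point (between the pads) lies 164 mm ahead of it; z points along the fingers, x is the direction in which the jaws open and shut, and the axes are right-handed (so a half turn about z gives the same grasp; the last joint's range is limited). The gripper opens to 87 mm and grips with 3 to 60 N. Pads are 19 mm wide; open, the fingers measure 117 mm over their backs; the gripper's body (75 mm by 190 mm) begins 51 mm behind the grasp point.
Start: joints at [68.417, 18.392, -4.016, 83.108, 1.295, 78.541, -3.26], TCP at [0.248, -0.601, 0.405] pointing down, gripper open.
Joint ranges: [-163.93, 163.93], [-17.29, 119.83], [-79.2, 71.16], [3.27, 140.29], [-89.18, 269.18], [5.43, 117.66], [-154.24, 154.24]. Speed limits (degrees/s): [147.25, 147.25, 180, 180, 180, 180, 180].

INTERFACE

Orientations are given as [roll, pitch, yaw] about the fixed x, y, z axes, in that order (R = Rz(yaw) Ry(pitch) Rx(roll)).
In Python, from cell import status, cams, env, outline_of, landmark_of gives the robot as it stands. The module is installed in compiled form; this text tells all that it offers.
- The arm moves only by the tool jog_arm, never from a script. Its argument "rows" is a list of rows, each a list of 7 numbers: the closure, from 0 (fully open) to 1 (shut), then the shift along the tool's x, y, z in m, then the turn, a rotation vector about the tool's x, y, z in degrees. A call has 1 to 12 rows; each row shifts and turns the commanded pose from where the row before left it, along the tool's axes as they then stand; what a row does not reach is not made up. A row lasts 1/12 s, in which the tool goes at most 41.7 mm and 7.16 degrees, less where a joint would pass 70% of its speed; a pose out of reach is approached as far as the arm can. A call with a gripper value outside its range is refused whole. The fingers move at their own pace and stop on an object; "grip_force" is the grip in N (left out, the last holds). Time passes only in rows, so rows that do not move let the fingers close. It gives the time, the measured TCP pose, the force and the opening at its end, in the units of the state.
- status.get_obs(): the state, without advancing time (a new reading comes with each control period).
- cams.read_camera(name): name is "scene" or "top" or "wrist"; returns (picture, depth): 400x640x3 uint8, red, green, blue; 400x640 float32, m along the optical axis (not along the pixel's ray), 0 where there is no reading.
- cams.camera_params(name): a dict with "vfov" (degrees; the focal length in pixels is half the picture's height over the tangent of half this angle, whatever the lens; pixels are square), "cx", "cy" (the principal point, pixels), "eye" and "attitude" of the camera in the world. Camera axes: x right, y up, looking along -z (the intrinsics and any distortion apply to the point x, -y, -z); pixel columns grow to the right and rows downward; lengths in m; the calibration is good to about 2 mm. A picture is of the moment at which its call begins: read the wrist's pose just before it. camera_params takes no time and is no camera call; for the wrist camera it gives the pose at the moment of the call.
- env.sign_off(): hands the job in, once; it reports no verdict.
Trained networks look in the newest picture that a camera, given by its name, has taken for a name from the list of things; names that differ only in an ending like _2 or _b are one class to them, and where a whole thing is asked for, a point or a joint stands for the part that bears it (a point fixed in the world has none). Each returns a list of dicts, best first, with "conf" (0 to 1); they miss things now and then, are a little off and sometimes report something else, mostly with a low value. They report only what shows in the picture. A call takes as long as a camera call. They do not tell look-alikes from the thing itself.
- outline_of(camera, name): "pixels" (400x640 bool, what is visible of it) and "box" ([left, top, right, bottom] in pixels, round what is visible of it).
- landmark_of(camera, name): "position" ([row, column] in pixels: a listed point, or the origin of a listed thing).
The state is a dict: "time_s": time; "qpos": joint angles; "joint_velocities": joint speeds; "effort": joint torques, N m; "tool_pos": TCP position; "tool_rot": TCP orientation; "force": force on the tool from outside, world axes, zero at the start; "wrist_torque": the same for the moment, N m; "grip_width": finger opening in m.
Only numpy, scipy, OpenCV 4.12 (cv2) and the standard library are available. Lean on these libraries where they do the work, as an engineer would, in place of code of your own. Each camera call takes 0.05 s, during which the arm holds its last target. There are 200 camera calls.

## Working session

There is one attempt and no reset: what is moved stays moved. The work goes in short steps, Python scripts to look and compute and a tool call to move; the robot and the scene stay as the last step left them, time stands still between calls to the robot, and variables do not carry over. Pictures are saved under pics/ and viewed, about 8 in all and at most 12, crops included, and the job is handed in when it is done.

Besides the shell and the picture viewer there is one more tool, called after "Request:" in YAML: its name, and indented under it one key for each argument. jog_arm: Moves the arm, as the interface text tells. Its arguments: {"type":"object","properties":{"rows":{"type":"array"},"grip_force":{"type":"number"}},"required":["rows"]}

```bash
mkdir -p pics; cat > h.py <<'E'
import numpy as np, cv2
from scipy.spatial.transform import Rotation as R
from cell import status, cams, env, outline_of, landmark_of
def cp(n):
    p=cams.camera_params(n); return p
E
python3 - <<'E'
from h import *
print(status.get_obs())
for n in ("scene","top","wrist"):
    print(n,cams.camera_params(n))
a,d=cams.read_camera("scene"); t,dt=cams.read_camera("top")
cv2.imwrite("pics/s.png",a[:,:,::-1]); cv2.imwrite("pics/t.png",t[:,:,::-1])
np.savez("d.npz",a=a,d=d,t=t,dt=dt)
for c in ("top","scene"):
  for n in ("holder","bracket_a","bracket_b","lock_head","bar","bar_slot","bar_grip","tube","mat","tray","phone","can","driver"):
    try: print(c,n,[(np.round(x["position"],1),round(x["conf"],2)) for x in landmark_of(c,n)][:3])
    except Exception as e: print(c,n,e)
E
```

```text
{'time_s': 0.0, 'qpos': array([68.41670431, 18.43747629, -4.01757975, 83.17437244,  1.294629  ,
       78.54072102, -3.26166552]), 'joint_velocities': array([ 0.08987082, -0.04692828,  0.0607611 ,  0.05610307, -0.07162734,
        0.0528673 ,  0.02513743]), 'effort': array([ 3.74180272e-04, -4.91288638e+01, -4.03594449e-01, -3.12524521e+01,
       -6.39846898e-02,  4.37054154e-02,  1.48402469e-04]), 'tool_pos': array([ 0.24751333, -0.60080473,  0.40368406]), 'tool_rot': array([ 1.79995253e+02,  1.07338670e-01, -6.76067668e+01]), 'force': array([-0.50658318,  0.07748462,  0.1914414 ]), 'wrist_torque': array([ 0.0741827 , -0.06410397, -0.01616902]), 'grip_width': 0.08709892857027982}
scene {'vfov': 44.82748283726793, 'cx': 317.19686454880895, 'cy': 198.36249775361776, 'eye': array([ 1.39771576, -0.57345924,  0.93834114]), 'attitude': array([50.31972916,  0.66307884, 61.3614219 ])}
top {'vfov': 53.50568045327494, 'cx': 311.27479146827733, 'cy': 199.29056440387885, 'eye': array([ 0.26346449, -0.0828866 ,  1.16056723]), 'attitude': array([ 1.12446590e+01, -7.75911057e-02, -8.98805507e+01]
[... 1450 characters left out ...]
5]), 0.61)]
scene lock_head [(array([183.5, 349.5]), 0.57)]
scene bar [(array([248.8, 139.9]), 0.91), (array([197.8, 331. ]), 0.86), (array([201.9, 206.1]), 0.85)]
scene bar_slot [(array([189.1, 347.7]), 0.83), (array([129.7, 354.5]), 0.81), (array([194.4, 190.4]), 0.77)]
scene bar_grip [(array([194.3, 314.9]), 0.96), (array([254.9, 147.5]), 0.95), (array([195.1, 217.7]), 0.81)]
scene tube [(array([204.6, 324.2]), 0.56)]
scene mat [(array([171.3, 425.8]), 0.71)]
scene tray [(array([244.2, 234.4]), 0.71)]
scene phone [(array([307., 315.]), 0.81)]
scene can [(array([239.8, 455.7]), 0.77), (array([273.6, 406.7]), 0.28)]
scene driver [(array([271.6, 405.5]), 0.81), (array([195.7, 328.9]), 0.31)]
```

View pics/s.png

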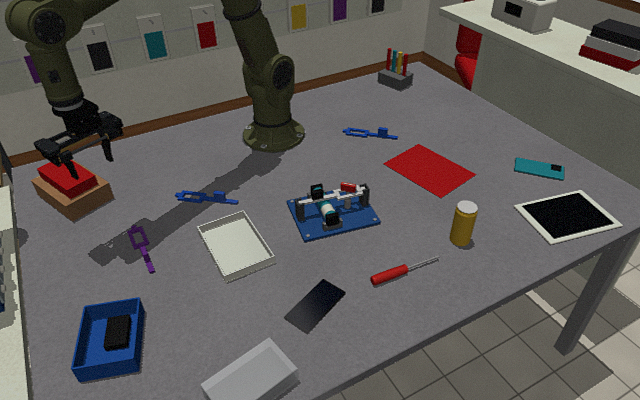

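View pics/t.png

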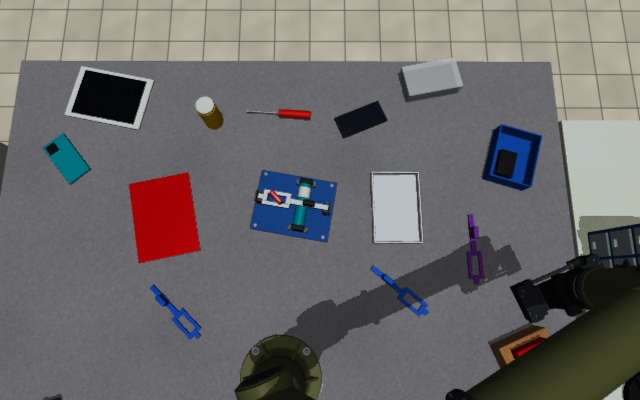

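Scene view: holder about (333,210), mat (430,170), tray (235,245), can (463,222), driver (405,270), phone (315,305). Top view: holder (294,206), red head with white line about (275,197), mat to the left (+y), tray to the right. The blue and purple look-alikes lie apart from the job.

```bash
cat >> h.py <<'E'
def geo(n,p=None):
    p=p or cams.camera_params(n); f=200/np.tan(np.radians(p["vfov"]/2))
    return f,p["cx"],p["cy"],np.array(p["eye"]),R.from_euler("xyz",p["attitude"],degrees=True).as_matrix()
def cloud(d,g):
    f,cx,cy,e,M=g; v,u=np.mgrid[0:400,0:640]
    P=np.stack([(u-cx)/f*d,-(v-cy)/f*d,-d],-1); return P@M.T+e
def at_z(uv,z,g):
    f,cx,cy,e,M=g; r=M@np.array([(uv[0]-cx)/f,-(uv[1]-cy)/f,-1]); return e+r*(z-e[2])/r[2]
def pix(P,g):
    f,cx,cy,e,M=g; q=(np.asarray(P)-e)@M; return np.stack([cx-f*q[...,0]/q[...,2],cy+f*q[...,1]/q[...,2]],-1)
def rect(P):  # min-area rectangle of xy points, in mm
    c,s,a=cv2.minAreaRect((P[:,:2]*1000).astype(np.float32)); return np.round(c,1),np.round(s,1),round(a,2)
def keep(m):
    n,l,st,_=cv2.connectedComponentsWithStats(m.astype(np.uint8)); return l==1+np.argmax(st[1:,4])
E
python3 - <<'E'
from h import *
z=np.load("d.npz")
for n,im,d in (("top",z["t"],z["dt"]),("scene",z["a"],z["d"])):
    g=geo(n); P=cloud(d,g); hsv=cv2.cvtColor(im,cv2.COLOR_RGB2HSV); H,S,V=[hsv[...,i].astype(int) for i in range(3)]
    ok=d>0
    bench=ok&(S<40)&(abs(P[...,0]-.55)<.25)&(abs(P[...,1])<.3)&(abs(P[...,2])<.02)
    print(n,"bench z",np.percentile(P[bench][:,2],[5,50,95]).round(4))
    near=(abs(P[...,0]-.5)<.25)&(abs(P[...,1])<.5)&ok
    blue=keep(near&(H>95)&(H<125)&(S>120)&(abs(P[...,1])<.16)&(abs(P[...,2]-.012)<.01)&(P[...,0]>.35))
    red=keep(near&((H<8)|(H>172))&(S>150)&(P[...,2]<.02))
    wh=keep(near&(S<40)&(V>150)&(P[...,1]<-.1)&(P[...,2]>-.01))
    for k,m in (("holder",blue),("mat",red),("tray",wh)):
        print(k,rect(P[m]),"z",np.percentile(P[m][:,2],[5,50,95]).round(4))
    head=near&((H<8)|(H>172))&(S>130)&(P[...,2]>.06)
    print("head",rect(P[head]),P[head].mean(0).round(4),head.sum())
    for k in ("lock_head","bar_slot","bar_grip","bracket_a","tube"):
        zz={"lock_head":.097,"bar_slot":.07,"bar_grip":.088,"bracket_a":.062,"tube":.042}[k]
        print(k,[(at_z(l["position"][::-1],zz,g).round(4),round(l["conf"],2)) for l in landmark_of(n,k)])
E
```

```text
top bench z [-0.0038  0.      0.0042]
holder (array([475. , -31.5]), array([228.8, 179.1]), 80.07) z [0.0083 0.0121 0.0158]
mat (array([442. , 351.9]), array([242.1, 182.5]), 12.04) z [-0.0009  0.0028  0.0065]
tray (array([ 468.2, -329.5]), array([208.2, 135.8]), 0.57) z [0.0005 0.0042 0.0251]
head (array([485.3,  16.7]), array([50.6, 12.6]), 41.29) [0.483  0.0156 0.0939] 55
lock_head [(array([0.4881, 0.0106, 0.097 ]), 0.49), (array([ 0.4706, -0.0299,  0.097 ]), 0.23)]
bar_slot [(array([0.4878, 0.0072, 0.07  ]), 0.92), (array([ 0.1981, -0.3492,  0.07  ]), 0.76), (array([ 0.2997, -0.5304,  0.07  ]), 0.62), (array([0.143 , 0.2501, 0.07  ]), 0.61), (array([ 0.4623, -0.3126,  0.07  ]), 0.26)]
bar_grip [(array([ 0.2576, -0.2929,  0.088 ]), 0.95), (array([ 0.3848, -0.5344,  0.088 ]), 0.93), (array([0.204 , 0.3032, 0.088 ]), 0.82), (array([ 0.4629, -0.0722,  0.088 ]), 0.75)]
bracket_a [(array([0.4901, 0.067 , 0.062 ]), 0.96), (array([ 0.4556, -0.1301,  0.062 ]), 0.65)]
tube [(array([ 0.4674, -0.06  ,  0.042 ]), 0.68), (array([ 0.4779, -0.0682,  0.042 ]), 0.32)]
scene bench z [-0.0065 -0.003
[... 261 characters left out ...]
  0.0245]
head (array([478.8, -26.5]), array([114.7,  30.3]), 76.52) [0.4889 0.0034 0.0856] 120
lock_head [(array([0.4901, 0.0148, 0.097 ]), 0.57)]
bar_slot [(array([0.4807, 0.0155, 0.07  ]), 0.83), (array([0.2175, 0.2031, 0.07  ]), 0.81), (array([ 0.2813, -0.3865,  0.07  ]), 0.77), (array([ 0.3851, -0.5607,  0.07  ]), 0.61)]
bar_grip [(array([ 0.4747, -0.0879,  0.088 ]), 0.96), (array([ 0.4796, -0.5515,  0.088 ]), 0.95), (array([ 0.345 , -0.3249,  0.088 ]), 0.81), (array([0.2812, 0.2685, 0.088 ]), 0.56)]
bracket_a [(array([ 0.4461, -0.1229,  0.062 ]), 0.97), (array([0.5058, 0.0457, 0.062 ]), 0.87), (array([ 0.5462, -0.0725,  0.062 ]), 0.61)]
tube [(array([ 0.4787, -0.0607,  0.042 ]), 0.56)]
```

Request:
jog_arm:
  rows:
    - [0,-0.0276,-0.0268,-0.001,0,0,0]
    - [0,-0.0276,-0.0268,-0.001,0,0,0]
    - [0,-0.0276,-0.0268,-0.001,0,0,0]
    - [0,-0.0276,-0.0268,-0.001,0,0,0]
    - [0,-0.0276,-0.0268,-0.001,0,0,0]
    - [0,-0.0276,-0.0268,-0.001,0,0,0]
    - [0,-0.0276,-0.0268,-0.001,0,0,0]
    - [0,-0.0276,-0.0268,-0.001,0,0,0]
    - [0,-0.0276,-0.0268,-0.001,0,0,0]
    - [0,-0.0276,-0.0268,-0.001,0,0,0]
    - [0,-0.0276,-0.0268,-0.001,0,0,0]
    - [0,-0.0276,-0.0268,-0.001,0,0,0]

```text
time_s: 2.9
tool_pos: [0.419, -0.1703, 0.4172]
tool_rot: [-180.0, -0.1, -67.6]
force: [1.4, -0.3, -0.5]
grip_width: 0.0874
```

Request:
jog_arm:
  rows:
    - [0,-0.0276,-0.0268,-0.001,0,0,0]
    - [0,-0.0276,-0.0268,-0.001,0,0,0]
    - [0,-0.0276,-0.0268,-0.001,0,0,0]
    - [0,-0.0276,-0.0268,-0.001,0,0,0]
    - [0,0,0,0,0,0,-7.1]
    - [0,0,0,0,0,0,-7.1]
    - [0,0,0,0,0,0,-7.1]
    - [0,0,0,0,0,0,-7.1]
    - [0,0,0,0,0,0,-7.1]
    - [0,0,0,0,0,0,-7.1]
    - [0,0,0,0,0,0,-7.1]
    - [0,0,0,0,0,0,-7.1]

```text
time_s: 3.9
tool_pos: [0.4758, -0.0293, 0.4209]
tool_rot: [180.0, -0.0, -10.5]
force: [-0.1, -0.6, 0.2]
grip_width: 0.087
```

Request:
jog_arm:
  rows:
    - [0.35,0,0,0,0,0,0]
    - [0.35,0,0,0,0,0,0]
    - [0.35,0,0,0,0,0,0]

```text
time_s: 4.15
tool_pos: [0.4758, -0.0293, 0.4208]
tool_rot: [180.0, -0.0, -11.0]
force: [-0.3, 1.2, -0.6]
grip_width: 0.0741
```

```bash
cat >> h.py <<'E'
def delta(xyz,yaw):   # shift in present tool axes, then turn about tool z
    o=status.get_obs(); M=R.from_euler("xyz",o["tool_rot"],degrees=True)
    print("tcp",o["tool_pos"].round(4),o["tool_rot"].round(2),"t",round(o["time_s"],2))
    t=R.from_euler("xyz",[180,0,yaw],degrees=True)
    print("shift",M.inv().apply(np.array(xyz)-o["tool_pos"]).round(4),"turn",(M.inv()*t).as_rotvec(degrees=True).round(2))
E
python3 - <<'E'
from h import *
g=geo("wrist"); im,d=cams.read_camera("wrist"); cv2.imwrite("pics/w1.png",im[:,:,::-1]); P=cloud(d,g)
np.savez("w1.npz",im=im,d=d,P=P)
hsv=cv2.cvtColor(im,cv2.COLOR_RGB2HSV); H,S,V=[hsv[...,i].astype(int) for i in range(3)]
red=keep((d>0)&((H<8)|(H>172))&(S>120)&(P[...,2]>.08)&(P[...,2]<.11))
print("head",rect(P[red]),P[red].mean(0).round(4),red.sum(),np.percentile(P[red][:,2],[5,50,95]))
b=keep((d>0)&(H>95)&(H<125)&(S>120)&(abs(P[...,2]-.012)<.01)); print("plate",rect(P[b]),np.median(P[b][:,2]))
t=(d>0)&(H>80)&(H<95)&(S>90)&(P[...,2]>.03)&(P[...,2]<.07); print("tube",rect(P[t]),np.percentile(P[t][:,2],[50,95]))
for k,zz in (("lock_head",.097),("bar_slot",.07),("bar_grip",.088),("bracket_a",.062),("tube",.042)):
    print(k,[(at_z(l["position"][::-1],zz,g).round(4),round(l["conf"],2)) for l in landmark_of("wrist",k)])
delta((.483,.015,.26),-49)
E
```

```text
head (array([485.7,  15.9]), array([42., 13.]), 42.6) [0.4856 0.016  0.0968] 402 [0.09536665 0.09679749 0.09824502]
plate (array([417. , -90.1]), array([88. , 80.3]), 78.96) 0.012170930605733793
tube (array([473.2, -54.4]), array([ 31. , 122.4]), 79.65) [0.05722967 0.05969257]
lock_head [(array([0.4872, 0.0182, 0.097 ]), 0.57)]
bar_slot [(array([0.4807, 0.0193, 0.07  ]), 0.88), (array([ 0.4801, -0.0279,  0.07  ]), 0.36)]
bar_grip [(array([ 0.4708, -0.0774,  0.088 ]), 0.64)]
bracket_a [(array([ 0.4609, -0.1238,  0.062 ]), 0.72), (array([0.4965, 0.0625, 0.062 ]), 0.71), (array([0.4879, 0.014 , 0.062 ]), 0.59)]
tube [(array([ 0.473 , -0.0557,  0.042 ]), 0.68)]
tcp [ 0.4758 -0.0294  0.4207] [179.99   0.   -10.85] t 4.45
shift [-0.0013 -0.0449  0.1607] turn [ 1.000e-02 -0.000e+00  3.815e+01]
```

View pics/w1.png

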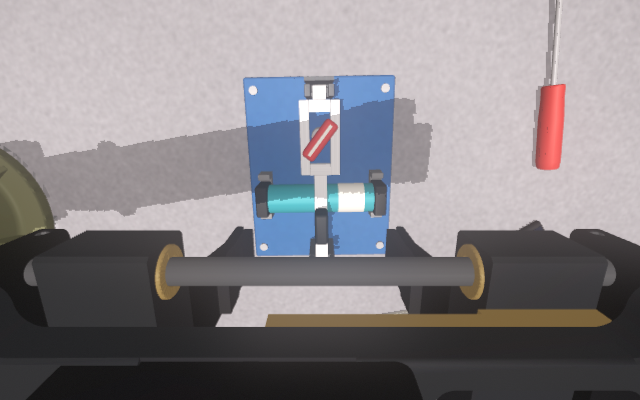

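Wrist view: the bar runs vertically through column 320. The head is at (320,140) and leans right, measured at 42.6° in world. The tube lies across at row 198 and the fin is at (321,230). The head needs about +37° to reach lock = π.

Request:
jog_arm:
  rows:
    - [0.35,0.0005,-0.0232,0,0,0,0]
    - [0.35,0.0006,-0.0232,0,0,0,0]
    - [0.35,0,0,0.018,0,0,6.1]
    - [0.35,0,0,0.018,0,0,6.1]
    - [0.35,0,0,0.018,0,0,6.1]
    - [0.35,0,0,0.018,0,0,6.1]
    - [0.35,0,0,0.018,0,0,6.1]
    - [0.35,0,0,0.018,0,0,6.1]
    - [0.35,0,0,0.0135,0,0,0]
    - [0.35,0,0,0.0135,0,0,0]
    - [0.35,0,0,0.0135,0,0,0]
    - [0.35,0,0,0.0125,0,0,0]

```text
time_s: 5.45
tool_pos: [0.4855, 0.0159, 0.2589]
tool_rot: [180.0, 0.0, -47.4]
force: [-0.6, -0.1, 0.2]
grip_width: 0.0567
```

Request:
jog_arm:
  rows:
    - [0.35,0,0,0,0,0,0]
    - [0.35,0,0,0,0,0,0]
    - [1,0,0,0,0,0,0]
    - [1,0,0,0,0,0,0]
    - [1,0,0,0,0,0,0]
    - [1,0,0,0,0,0,0]
    - [1,0,0,0,0,0,0]
    - [1,0,0,0,0,0,0]
    - [1,0,0,0,0,0,0]
    - [1,0,0,0,0,0,0]
  grip_force: 15

```text
time_s: 6.28
tool_pos: [0.4855, 0.0161, 0.2598]
tool_rot: [180.0, 0.0, -47.4]
force: [-0.6, 0.1, 0.3]
grip_width: 0.0141
```

Request:
jog_arm:
  rows:
    - [1,0,0,0,0,0,-3.7]
    - [1,0,0,0,0,0,-3.7]
    - [1,0,0,0,0,0,-3.7]
    - [1,0,0,0,0,0,-3.7]
    - [1,0,0,0,0,0,-3.7]
    - [1,0,0,0,0,0,-3.7]
    - [1,0,0,0,0,0,-3.7]
    - [1,0,0,0,0,0,-3.7]
    - [1,0,0,0,0,0,-3.7]
    - [1,0,0,0,0,0,-3.8]
    - [1,0,0,0,0,0,0]
    - [1,0,0,0,0,0,0]

```text
time_s: 7.28
tool_pos: [0.4853, 0.0164, 0.2598]
tool_rot: [180.0, 0.1, -10.4]
force: [-3.3, 2.0, 3.9]
grip_width: 0.0138
```

Request:
jog_arm:
  rows:
    - [0.35,0,0,0,0,0,0]
    - [0.35,0,0,0,0,0,0]
    - [0.35,0,0,0,0,0,0]
    - [0.35,0,0,0,0,0,0]
    - [0.35,0,0,-0.02,0,0,0]
    - [0.35,0,0,-0.03,0,0,0]
    - [0.35,0,0,-0.03,0,0,0]
    - [0.35,0,0,-0.03,0,0,0]
    - [0.35,0,0,-0.03,0,0,0]
    - [0.35,0,0,-0.02,0,0,0]
    - [0.35,0,0,0,0,0,0]
    - [0.35,0,0,0,0,0,0]

```text
time_s: 8.28
tool_pos: [0.4859, 0.016, 0.4207]
tool_rot: [180.0, -0.2, -10.3]
force: [-0.9, 0.5, 0.3]
grip_width: 0.0565
```

```bash
python3 - <<'E'
from h import *
g=geo("wrist"); im,d=cams.read_camera("wrist"); cv2.imwrite("pics/w2.png",im[:,:,::-1]); P=cloud(d,g)
hsv=cv2.cvtColor(im,cv2.COLOR_RGB2HSV); H,S,V=[hsv[...,i].astype(int) for i in range(3)]
red=keep((d>0)&((H<8)|(H>172))&(S>120)&(P[...,2]>.08)&(P[...,2]<.11))
print("head",rect(P[red]),P[red].mean(0).round(4),red.sum())
t=(d>0)&(H>80)&(H<95)&(S>90)&(P[...,2]>.03)&(P[...,2]<.07); print("tube",rect(P[t]),np.percentile(P[t][:,2],[50,95]))
fin=keep((d>0)&(V<70)&(abs(P[...,2]-.097)<.006)); print("fin",rect(P[fin]),fin.sum(),np.median(P[fin][:,2]))
for k,zz in (("bar_slot",.07),("bar_grip",.088),("bracket_a",.062),("tube",.042)):
    print(k,[(at_z(l["position"][::-1],zz,g).round(4),round(l["conf"],2)) for l in landmark_of("wrist",k)])
delta((.469,-.0755,.252),-10.2)
E
```

```text
head (array([485.5,  16.6]), array([42. , 12.1]), 79.82) [0.4863 0.0192 0.0964] 348
tube (array([473.7, -53.7]), array([ 31.3, 122.1]), 80.43) [0.05697019 0.05961417]Traceback (most recent call last):
  File "<stdin>", line 7, in <module>
  File "h.py", line 19, in keep
    n,l,st,_=cv2.connectedComponentsWithStats(m.astype(np.uint8)); return l==1+np.argmax(st[1:,4])
                                                                               ~~~~~~~~~^^^^^^^^^^
    return _wrapfunc(a, 'argmax', axis=axis, out=out, **kwds)
    return bound(*args, **kwds)
ValueError: attempt to get argmax of an empty sequence
```

View pics/w2.png

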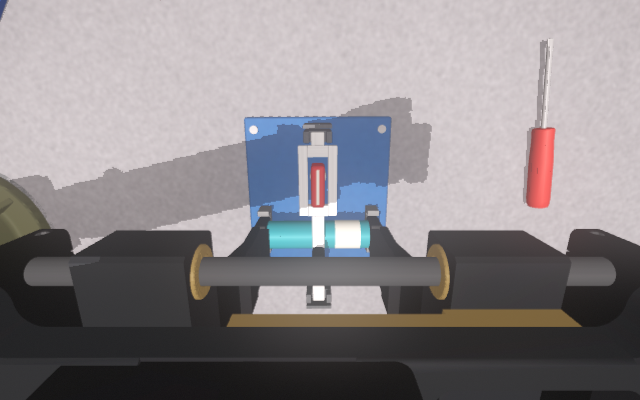

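The head now lines up with the bar: 79.8° against the holder's 79.9°, drawn vertical at (318,185) inside the slot. Next is the fin grasp.

Request:
jog_arm:
  rows:
    - [0.35,0.0004,0.0231,0,0,0,0]
    - [0.35,0,0.0231,0,0,0,0]
    - [0.35,0,0.0231,0,0,0,0]
    - [0.35,0,0.0231,0,0,0,0]
    - [0.35,0,0,0.024,0,0,0]
    - [0.35,0,0,0.024,0,0,0]
    - [0.35,0,0,0.024,0,0,0]
    - [0.35,0,0,0.024,0,0,0]
    - [0.35,0,0,0.024,0,0,0]
    - [0.35,0,0,0.02,0,0,0]
    - [0.35,0,0,0.016,0,0,0]
    - [0.35,0,0,0.012,0,0,0]

```text
time_s: 9.33
tool_pos: [0.468, -0.0748, 0.2485]
tool_rot: [-180.0, 0.3, -10.3]
force: [-0.1, -0.4, 0.1]
grip_width: 0.0565
```

Request:
jog_arm:
  rows:
    - [0.35,0,0,0,0,0,0]
    - [0.35,0,0,0,0,0,0]
    - [1,0,0,0,0,0,0]
    - [1,0,0,0,0,0,0]
    - [1,0,0,0,0,0,0]
    - [1,0,0,0,0,0,0]
    - [1,0,0,0,0,0,0]
    - [1,0,0,0,0,0,0]
    - [1,0,0,0,0,0,0]
    - [1,0,0,0,0,0,0]
    - [1,0,0,0,0,0,0]
  grip_force: 45

```text
time_s: 10.25
tool_pos: [0.4694, -0.075, 0.2518]
tool_rot: [180.0, 0.0, -10.3]
force: [-0.8, -0.3, 1.2]
grip_width: 0.0136
```

Gripped (13.6 mm). Lift straight up, slowly at first, and read the force.

Request:
jog_arm:
  rows:
    - [1,0,0,-0.004,0,0,0]
    - [1,0,0,-0.006,0,0,0]
    - [1,0,0,-0.006,0,0,0]
    - [1,0,0,-0.006,0,0,0]
    - [1,0,0,-0.006,0,0,0]
    - [1,0,0,0,0,0,0]

```text
time_s: 10.75
tool_pos: [0.4701, -0.075, 0.2813]
tool_rot: [180.0, -0.2, -10.3]
force: [-0.0, 0.5, -1.2]
grip_width: 0.0136
```

Request:
jog_arm:
  rows:
    - [1,0,0,-0.008,0,0,0]
    - [1,0,0,-0.01,0,0,0]
    - [1,0,0,-0.01,0,0,0]
    - [1,0,0,-0.01,0,0,0]
    - [1,0,0,-0.012,0,0,0]
    - [1,0,0,-0.014,0,0,0]
    - [1,0,0,-0.014,0,0,0]
    - [1,0,0,-0.014,0,0,0]
    - [1,0,0,0,0,0,0]
    - [1,0,0,0,0,0,0]

```text
time_s: 11.58
tool_pos: [0.4697, -0.0749, 0.3728]
tool_rot: [180.0, -0.1, -10.3]
force: [0.0, -0.0, -1.9]
grip_width: 0.0136
```

```bash
python3 - <<'E'
from h import *
a,d=cams.read_camera("scene"); cv2.imwrite("pics/s2.png",cv2.resize(a[100:300,230:480],None,fx=3,fy=3)[:,:,::-1])
im,dw=cams.read_camera("wrist"); P=cloud(dw,geo("wrist"))
o=status.get_obs(); M=R.from_euler("xyz",o["tool_rot"],degrees=True)
# bar eye/beam: bright, grey points above z .1 and beyond the fingers, in tool frame
T=M.inv().apply((P-o["tool_pos"]).reshape(-1,3)).reshape(P.shape)
hsv=cv2.cvtColor(im,cv2.COLOR_RGB2HSV)
m=(dw>0)&(hsv[...,1]<40)&(hsv[...,2]>110)&(abs(T[...,0])<.04)&(T[...,2]>.15)&(T[...,2]<.23)&(T[...,1]<-.025)
Q=T[m]; print(m.sum(),Q.min(0),Q.max(0)); 
if m.sum()>20: print("tilt deg (tool z vs y)",np.degrees(np.arctan(np.polyfit(Q[:,1],Q[:,2],1)))[0],"z at y=0",np.polyfit(Q[:,1],Q[:,2],1)[1])
delta((.442,.352,.3),-40)
E
```

```text
9287 [-0.02056022 -0.12242705  0.17918098] [ 0.02160862 -0.0250342   0.19122495]
tilt deg (tool z vs y) -0.44084702852359314 z at y=0 0.1813814441453879
tcp [ 0.4692 -0.075   0.3712] [ 1.7999e+02  5.0000e-02 -1.0310e+01] t 11.68
shift [-0.1031 -0.4152  0.0712] turn [2.000e-02 5.000e-02 2.969e+01]
```

View pics/s2.png

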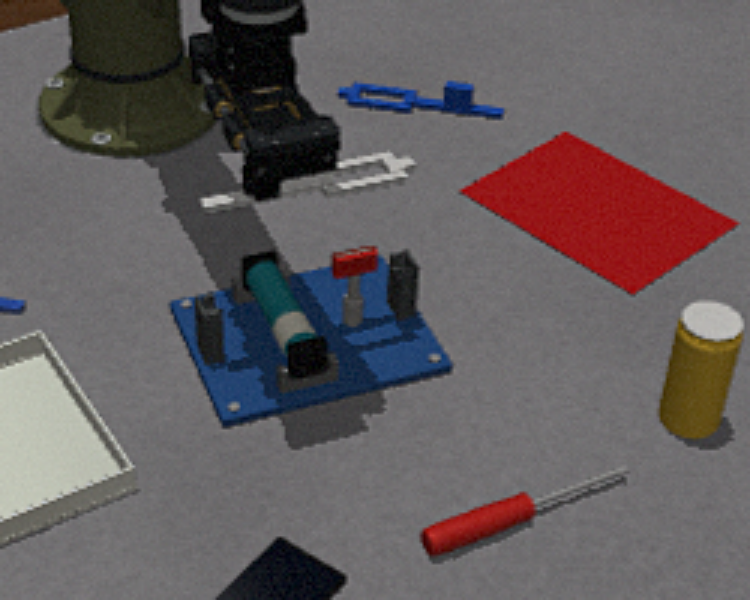

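The bar is free and level (0.4° tilt), its underside 0.1895 m below the TCP. The head is upright on its shaft and the tube is undisturbed. Carry the bar to the mat.

Request:
jog_arm:
  rows:
    - [1,-0.006,-0.018,0,0,0,0]
    - [1,-0.0114,-0.0342,0,0,0,0]
    - [1,-0.0114,-0.0342,0,0,0,0]
    - [1,-0.0114,-0.0342,0,0,0,0]
    - [1,-0.0114,-0.0342,0,0,0,0]
    - [1,-0.0114,-0.0342,0,0,0,0]
    - [1,-0.0114,-0.0342,0,0,0,0]
    - [1,-0.0114,-0.0342,0,0,0,0]
    - [1,-0.0114,-0.0342,0,0,0,0]
    - [1,-0.0114,-0.0342,0,0,0,0]
    - [1,-0.0114,-0.0342,0,0,0,0]
    - [1,-0.0054,-0.0162,0,0,0,0]

```text
time_s: 12.68
tool_pos: [0.4112, 0.3217, 0.3712]
tool_rot: [-179.8, 0.1, -10.0]
force: [-1.0, 0.0, -1.4]
grip_width: 0.0137
```

Request:
jog_arm:
  rows:
    - [1,0,0,0.01,0,0,5]
    - [1,0,0,0.02,0,0,5]
    - [1,0,0,0.02,0,0,5]
    - [1,0,0,0.02,0,0,5]
    - [1,0,0,0.02,0,0,5]
    - [1,0,0,0.02,0,0,4.7]
    - [1,0,0,0.02,0,0,0]
    - [1,0,0,0.015,0,0,0]
    - [1,0,0,0.01,0,0,0]
    - [1,0,0,0.008,0,0,0]
    - [1,0,0,0,0,0,0]
    - [1,0,0,0,0,0,0]

```text
time_s: 13.68
tool_pos: [0.4134, 0.3177, 0.2087]
tool_rot: [180.0, 0.0, -40.0]
force: [-0.2, 0.1, -0.8]
grip_width: 0.0137
```

```bash
python3 - <<'E'
from h import *
delta((.413,.3175,.1925),-40)
print(status.get_obs()["force"])
E
```

```text
tcp [0.4134 0.3177 0.2087] [ 1.7999e+02  3.0000e-02 -4.0000e+01] t 13.68
shift [-0.0002  0.0004  0.0162] turn [0.01 0.03 0.  ]
[-0.16906556  0.09039038 -0.83306824]
```

Request:
jog_arm:
  rows:
    - [1,0,0,0.004,0,0,0]
    - [1,0,0,0.004,0,0,0]
    - [1,0,0,0.003,0,0,0]
    - [1,0,0,0.003,0,0,0]
    - [1,0,0,0.001,0,0,0]
    - [1,0,0,0.001,0,0,0]
    - [1,0,0,0,0,0,0]
    - [1,0,0,0,0,0,0]

```text
time_s: 14.35
tool_pos: [0.4135, 0.3177, 0.1929]
tool_rot: [-180.0, -0.0, -40.0]
force: [-0.3, -1.0, -0.5]
grip_width: 0.0137
```

Request:
jog_arm:
  rows:
    - [1,0,0,0.001,0,0,0]
    - [1,0,0,0.0005,0,0,0]
    - [1,0,0,0,0,0,0]
    - [0.35,0,0,0,0,0,0]
    - [0.35,0,0,0,0,0,0]
    - [0.35,0,0,0,0,0,0]
    - [0.35,0,0,0,0,0,0]
    - [0.35,0,0,0,0,0,0]
    - [0.35,0,0,0,0,0,0]

```text
time_s: 15.1
tool_pos: [0.4134, 0.3175, 0.191]
tool_rot: [180.0, 0.0, -40.0]
force: [0.4, 0.7, -0.7]
grip_width: 0.0457
```

Request:
jog_arm:
  rows:
    - [0.35,0,0,-0.01,0,0,0]
    - [0.35,0,0,-0.02,0,0,0]
    - [0.35,0,0,-0.03,0,0,0]
    - [0.35,0,0,-0.03,0,0,0]
    - [0.35,0,0,-0.035,0,0,0]
    - [0.35,0,0,-0.035,0,0,0]
    - [0.35,0,0,-0.02,0,0,0]
    - [0.35,0,0,0,0,0,0]
    - [0.35,0,0,0,0,0,0]

```text
time_s: 15.85
tool_pos: [0.4134, 0.318, 0.3728]
tool_rot: [-179.9, -0.1, -40.0]
force: [0.1, -0.2, -1.1]
grip_width: 0.0562
```

```bash
python3 - <<'E'
from h import *
g=geo("wrist"); im,d=cams.read_camera("wrist"); P=cloud(d,g)
hsv=cv2.cvtColor(im,cv2.COLOR_RGB2HSV)
m=(d>0)&(hsv[...,1]<50)&(hsv[...,2]>110)&(abs(P[...,0]-.442)<.13)&(abs(P[...,1]-.352)<.13)&(P[...,2]>.005)&(P[...,2]<.04)
Q=P[m]; A=np.c_[Q[:,:2],np.ones(len(Q))]; c=np.linalg.lstsq(A,Q[:,2],rcond=None)[0]
print(m.sum(),"bar top rect",rect(Q),"z",np.percentile(Q[:,2],[5,50,95]).round(4),"tilt deg",np.degrees(np.hypot(c[0],c[1])))
cv2.imwrite("pics/w3.png",im[:,:,::-1])
a,ds=cams.read_camera("top"); gt=geo("top"); Pt=cloud(ds,gt); h=cv2.cvtColor(a,cv2.COLOR_RGB2HSV)
H,S=h[...,0].astype(int),h[...,1]
t=(ds>0)&(H>80)&(H<95)&(S>90)&(Pt[...,2]>.03)&(Pt[...,2]<.07)&(abs(Pt[...,1])<.15); print("tube top",rect(Pt[t]))
delta((.473,-.055,.4),-100)
print(status.get_obs()["force"])
E
```

```text
2842 bar top rect (array([442.8, 351.9]), array([199.1,  41.6]), 49.8) z [0.0099 0.0112 0.0124] tilt deg 0.09746524504330287
tube top (array([471.6, -55.8]), array([ 32.2, 126.1]), 79.0)
tcp [0.4131 0.3172 0.3705] [179.91   0.   -40.  ] t 15.95
shift [ 0.2852  0.2466 -0.0291] turn [ 8.e-02 -4.e-02  6.e+01]
[-0.49391923 -0.10969245 -0.21747841]
```

View pics/w3.png

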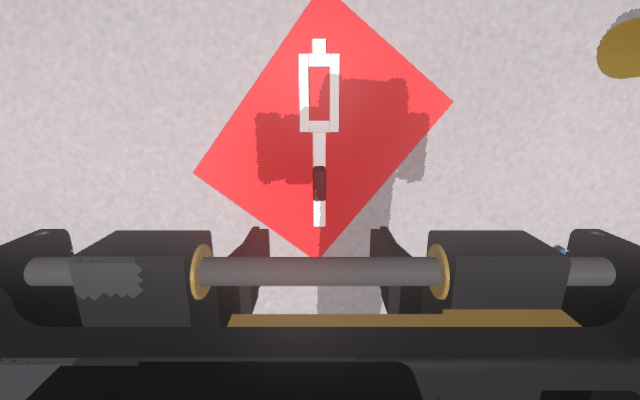

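The bar lies flat on the mat (tilt 0.1°, centre at the mat's centre, fin at (319,183)). For the tube I grip about 10 mm above its axis, so that the wide gripper body clears the 97 mm lock head.

Request:
jog_arm:
  rows:
    - [0.35,0.0143,0.0123,0,0,0,0]
    - [0.35,0.0285,0.0246,0,0,0,0]
    - [0.35,0.0285,0.0246,0,0,0,0]
    - [0.35,0.0285,0.0246,0,0,0,0]
    - [0.35,0.0285,0.0246,0,0,0,0]
    - [0.35,0.0285,0.0246,0,0,0,0]
    - [0.35,0.0285,0.0246,0,0,0,0]
    - [0.35,0.0285,0.0246,0,0,0,0]
    - [0.35,0.0285,0.0246,0,0,0,0]
    - [0.35,0.0285,0.0246,0,0,0,0]
    - [0.35,0.0142,0.0126,0,0,0,0]
    - [0.35,0,0,0,0,0,0]

```text
time_s: 16.95
tool_pos: [0.4729, -0.0599, 0.3692]
tool_rot: [179.9, 0.1, -40.5]
force: [-0.3, 1.2, -0.6]
grip_width: 0.0567
```

Request:
jog_arm:
  rows:
    - [0.35,0,0,0,0,0,6.7]
    - [0.35,0,0,0,0,0,6.7]
    - [0.35,0,0,0,0,0,6.7]
    - [0.35,0,0,0,0,0,6.7]
    - [0.35,0,0,0,0,0,6.7]
    - [0.35,0,0,0,0,0,6.7]
    - [0.35,0,0,0,0,0,6.7]
    - [0.35,0,0,0,0,0,6.7]
    - [0.35,0,0,0,0,0,6.6]
    - [0.35,0,0,0,0,0,0]
    - [0.35,0,0,0,0,0,0]

```text
time_s: 17.87
tool_pos: [0.473, -0.0535, 0.3702]
tool_rot: [179.9, 0.0, -100.0]
force: [-0.7, 0.5, -0.2]
grip_width: 0.0566
```

```bash
python3 - <<'E'
from h import *
delta((.473,-.0546,.216),-100.2)
g=geo("wrist"); im,d=cams.read_camera("wrist"); P=cloud(d,g)
hsv=cv2.cvtColor(im,cv2.COLOR_RGB2HSV); H,S,V=[hsv[...,i].astype(int) for i in range(3)]
t=(d>0)&(H>80)&(H<95)&(S>90)&(P[...,2]>.03)&(P[...,2]<.07)&(abs(P[...,1])<.15); print("tube",rect(P[t]),np.percentile(P[t][:,2],[50,95]))
print([(at_z(l["position"][::-1],.042,g).round(4),round(l["conf"],2)) for l in landmark_of("wrist","tube")])
E
```

```text
tcp [ 0.473  -0.0535  0.3702] [ 1.7988e+02  2.0000e-02 -9.9960e+01] t 17.87
shift [ 0.0011 -0.0005  0.1542] turn [0.12 0.02 0.24]
tube (array([472.9, -54.8]), array([ 31.5, 121.9]), 80.13) [0.05731145 0.05965266]
[(array([ 0.4735, -0.0518,  0.042 ]), 0.95)]
```

Request:
jog_arm:
  rows:
    - [0.35,0.0012,-0.0005,0.01,0,0,0]
    - [0.35,0,0,0.02,0,0,0]
    - [0.35,0,0,0.025,0,0,0]
    - [0.35,0,0,0.025,0,0,0]
    - [0.35,0,0,0.025,0,0,0]
    - [0.35,0,0,0.02,0,0,0]
    - [0.35,0,0,0.015,0,0,0]
    - [0.35,0,0,0.01,0,0,0]
    - [0.35,0,0,0.004,0,0,0]
    - [0.35,0,0,0,0,0,0]
    - [0.35,0,0,0,0,0,0]

```text
time_s: 18.88
tool_pos: [0.474, -0.0555, 0.2177]
tool_rot: [-180.0, 0.0, -100.2]
force: [0.2, -0.4, -0.8]
grip_width: 0.0568
```

Request:
jog_arm:
  rows:
    - [1,0,0,0,0,0,0]
    - [1,0,0,0,0,0,0]
    - [1,0,0,0,0,0,0]
    - [1,0,0,0,0,0,0]
    - [1,0,0,0,0,0,0]
    - [1,0,0,0,0,0,0]
    - [1,0,0,0,0,0,0]
  grip_force: 25

```text
time_s: 19.47
tool_pos: [0.4738, -0.0556, 0.2176]
tool_rot: [-180.0, -0.0, -100.2]
force: [0.0, -0.4, 4.3]
grip_width: 0.0335
```

Request:
jog_arm:
  rows:
    - [1,0,0,0,0,0,0]
    - [1,0,0,-0.004,0,0,0]
    - [1,0,0,-0.006,0,0,0]
    - [1,0,0,-0.01,0,0,0]
    - [1,0,0,-0.015,0,0,0]
    - [1,0,0,-0.02,0,0,0]
    - [1,0,0,-0.025,0,0,0]
    - [1,0,0,-0.025,0,0,0]
    - [1,0,0,-0.02,0,0,0]
    - [1,0,0,-0.01,0,0,0]
    - [1,0,0,0,0,0,0]
    - [1,0,0,0,0,0,0]

```text
time_s: 20.47
tool_pos: [0.4735, -0.0555, 0.3521]
tool_rot: [-180.0, -0.0, -100.2]
force: [-0.1, 0.3, -3.0]
grip_width: 0.0332
```

```bash
python3 - <<'E'
from h import *
o=status.get_obs(); M=R.from_euler("xyz",o["tool_rot"],degrees=True)
g=geo("wrist"); im,d=cams.read_camera("wrist"); P=cloud(d,g); cv2.imwrite("pics/w4.png",im[:,:,::-1])
T=M.inv().apply((P-o["tool_pos"]).reshape(-1,3)).reshape(P.shape)
hsv=cv2.cvtColor(im,cv2.COLOR_RGB2HSV); H,S,V=[hsv[...,i].astype(int) for i in range(3)]
t=(d>0)&(abs(T[...,0])<.006)&(T[...,2]>.14)&(T[...,2]<.2)&(abs(T[...,1])<.075); Q=T[t]
t2=t&(H>80)&(H<95)&(S>90); Q2=T[t2]
print(t.sum(),"y",Q[:,1].min(),Q[:,1].max(),"teal",t2.sum(),Q2[:,1].min(),Q2[:,1].max(),"fit z(y)",np.polyfit(Q2[:,1],Q2[:,2],1))
# tray in the top picture
im,d=cams.read_camera("top"); P=cloud(d,geo("top")); hsv=cv2.cvtColor(im,cv2.COLOR_RGB2HSV)
m=(d>0)&(hsv[...,1]<40)&(hsv[...,2]>150)&(P[...,2]>.015)&(P[...,2]<.04)&(abs(P[...,0]-.468)<.15)&(abs(P[...,1]+.33)<.12)
print("tray rim",rect(P[m]),m.sum())
delta((.467,-.33,.36),-90)
E
```

```text
4526 y -0.07398584739406072 0.02765500994665628 teal 1955 -0.06003176521471807 0.02765500994665628 fit z(y) [-0.00026874  0.15898281]
tray rim (array([ 468.5, -332. ]), array([208.2, 140.1]), 0.49) 243
tcp [ 0.473  -0.0556  0.3508] [ 179.85    0.   -100.2 ] t 20.57
shift [ 0.2712 -0.0427 -0.0093] turn [  0.15   0.02 -10.2 ]
```

View pics/w4.png

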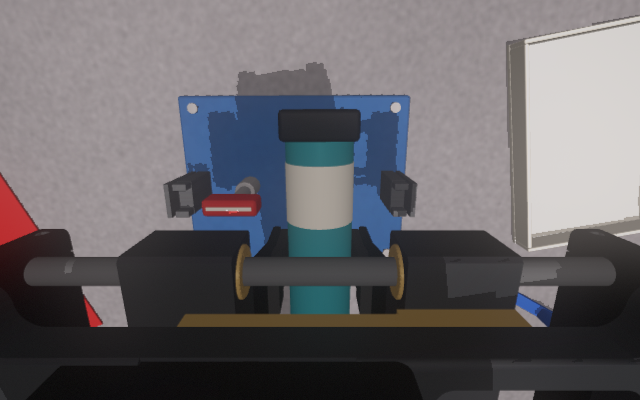

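The tube is held level between the pads (black cap at (320,125), label at row 195). Its centre is 0.176 m below the TCP, so it should touch the tray floor at TCP z ≈ 0.198.

Request:
jog_arm:
  rows:
    - [1,0.0122,-0.002,0,0,0,0]
    - [1,0.0306,-0.0049,0,0,0,0]
    - [1,0.0306,-0.0049,0,0,0,0]
    - [1,0.0306,-0.0049,0,0,0,0]
    - [1,0.0306,-0.0049,0,0,0,0]
    - [1,0.0306,-0.0049,0,0,0,0]
    - [1,0.0306,-0.0049,0,0,0,0]
    - [1,0.0306,-0.0049,0,0,0,0]
    - [1,0.0306,-0.0049,0,0,0,0]
    - [1,0.0154,-0.0027,0,0,0,0]
    - [1,0,0,0,0,0,-5.1]
    - [1,0,0,0,0,0,-5.1]

```text
time_s: 21.57
tool_pos: [0.4676, -0.3332, 0.3506]
tool_rot: [179.9, 0.1, -89.9]
force: [0.4, 0.2, -1.7]
grip_width: 0.0336
```

Request:
jog_arm:
  rows:
    - [1,0,0,0,0,0,0]
    - [1,0,0,0.01,0,0,0]
    - [1,0,0,0.02,0,0,0]
    - [1,0,0,0.025,0,0,0]
    - [1,0,0,0.025,0,0,0]
    - [1,0,0,0.025,0,0,0]
    - [1,0,0,0.02,0,0,0]
    - [1,0,0,0.01,0,0,0]
    - [1,0,0,0.006,0,0,0]
    - [1,0,0,0.004,0,0,0]
    - [1,0,0,0,0,0,0]
    - [1,0,0,0,0,0,0]

```text
time_s: 22.57
tool_pos: [0.4691, -0.3316, 0.2082]
tool_rot: [-179.9, -0.1, -90.0]
force: [-0.8, 0.4, -1.7]
grip_width: 0.0336
```

Request:
jog_arm:
  rows:
    - [1,0,0,0.004,0,0,0]
    - [1,0,0,0.003,0,0,0]
    - [1,0,0,0.002,0,0,0]
    - [1,0,0,0.001,0,0,0]
    - [1,0,0,0,0,0,0]
    - [1,0,0,0,0,0,0]
    - [1,0,0,0,0,0,0]

```text
time_s: 23.15
tool_pos: [0.4686, -0.3315, 0.1977]
tool_rot: [180.0, -0.0, -90.0]
force: [-2.4, 0.1, 2.7]
grip_width: 0.0336
```

Contact: the vertical force went from −1.7 to +2.7 N at the expected height. Release and retreat.

Request:
jog_arm:
  rows:
    - [0.4,0,0,0,0,0,0]
    - [0.4,0,0,0,0,0,0]
    - [0.4,0,0,0,0,0,0]
    - [0.4,0,0,0,0,0,0]
    - [0.4,0,0,0,0,0,0]
    - [0.4,0,0,-0.01,0,0,0]
    - [0.4,0,0,-0.02,0,0,0]
    - [0.4,0,0,-0.03,0,0,0]
    - [0.4,0,0,-0.04,0,0,0]
    - [0.4,0,0,-0.04,0,0,0]
    - [0.4,0,0,-0.03,0,0,0]
    - [0.4,0,0,0,0,0,0]

```text
time_s: 24.15
tool_pos: [0.4705, -0.332, 0.3759]
tool_rot: [-179.4, -0.5, -90.0]
force: [0.3, 0.4, -0.3]
grip_width: 0.0524
```

```bash
python3 - <<'E'
from h import *
g=geo("wrist"); im,d=cams.read_camera("wrist"); P=cloud(d,g); cv2.imwrite("pics/w5.png",im[:,:,::-1])
hsv=cv2.cvtColor(im,cv2.COLOR_RGB2HSV); H,S,V=[hsv[...,i].astype(int) for i in range(3)]
t=(d>0)&(H>80)&(H<95)&(S>90)&(P[...,2]>.01)&(P[...,2]<.06)&(abs(P[...,1]+.33)<.08)
print("tube teal",rect(P[t]),"z",np.percentile(P[t][:,2],[50,95]).round(4))
im,d=cams.read_camera("top"); cv2.imwrite("pics/t2.png",im[:,:,::-1])
z=np.load("d.npz"); g=geo("top")
for k in ("can","phone","driver","bar","tray"): print(k,[(l["position"].round(1) if hasattr(l["position"],"round") else l["position"],round(l["conf"],2)) for l in landmark_of("top",k)][:2])
o=status.get_obs(); print(o["time_s"],o["tool_pos"],o["force"],o["grip_width"],np.abs(o["joint_velocities"]).max())
E
```

```text
tube teal (array([ 467.4, -331.2]), array([ 25.4, 121.3]), 89.53) z [0.038  0.0397]
can [([217.0, 162.4], 0.69), ([123.7, 213.8], 0.63)]
phone [([119.4, 356.7], 0.7), ([206.7, 393.3], 0.2)]
driver [([112.1, 279.8], 0.74)]
bar [([249.7, 474.6], 0.78), ([312.3, 175.9], 0.77)]
tray [([204.7, 392.3], 0.61)]
24.5 [ 0.46817227 -0.33124419  0.36570675] [1.57546474 0.78120901 0.33310615] 0.052376791996729 0.2660499210178585
```

View pics/w5.png

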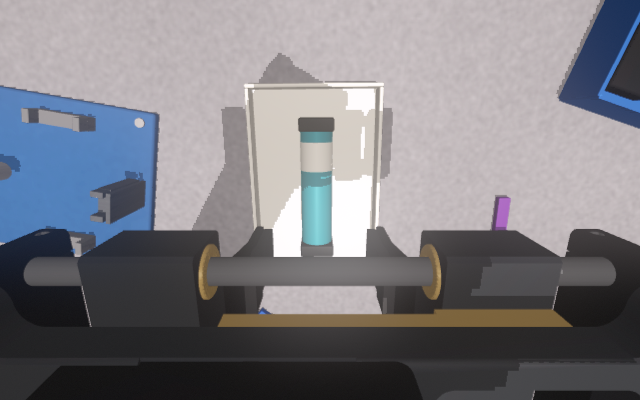

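View pics/t2.png

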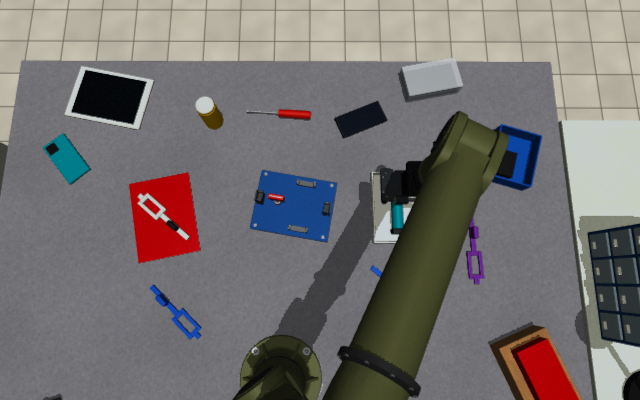

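The tube lies flat in the tray: its top is at z = 0.039, as expected, about 1 mm from the tray's centre, and its axis lies along the tray. The bar is on the mat at (163,215). The can, driver and phone sit where they did in the first top picture. The arm is clear and at rest.

```bash
python3 -c "
from h import *
print(env.sign_off())"
```

```text
the job is handed in; nothing more can be done
None
```

The job is handed in at about 24.5 s of the 67 s allowed; sign-off reports no verdict.

**What I did**
- **Lock:** I turned the head about 37° counter-clockwise, to the line-up near 3.14 rad.
- **Bar:** I lifted it straight up over the head by its fin and laid it flat on the red mat.
- **Tube:** I lifted it out of the holder and set it down lying flat in the white tray.

**Last checks**
- **Lock:** before the lift, the head measured 79.8° in the world and the bar's slot 79.8–80.4°.
- **Bar:** its tilt was 0.1°, it was about 1 mm from the mat's centre, and its top was at z = 11 mm, as expected. I measured this right after release; the last top picture still showed it on the mat.
- **Tube:** it was about 1 mm from the tray's centre and its top was at z ≈ 39 mm, which fits lying on the floor. It was released, and the gripper is about 170 mm above it.
- **Can, phone and screwdriver:** in the last top picture they sit where they did at the start.

**Checks that disagreed:**
- The network's best hit for "can" in the last picture was on the mat, its best hits for "bar" were on look-alikes, and in the first picture it put "phone" on the holder. I judged these from the pictures instead.
- The scene camera read heights about 3–4 mm low, so I relied on the top and wrist cameras.
- One check script stopped early because it found no fin pixels. I placed the fin grasp from the lock's measured position and the given sizes, and it held.

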